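# Take a humidity reading through the lid port of a maturing pan

### The job

Take the stick humidity probe out of its bench stand, gripping the thin plastic housing only lightly, and lower its stem through the collared port in the lid of the steel pan until the tip hangs about half way down inside the pan, without the probe ever touching the collar, lid or pan, since wet metal spoils the sensor. Hold it still, upright and centred in the port for at least three seconds while the reading settles, and finish while still holding it there; leave the stand and the things around where they are.

Things in the scene. Friction and masses are not known exactly. Their poses are not given: they have to be found in the camera images.
- probe: Stick probe, 0.10-0.16 kg: light grey plastic housing 36 (x) x 24 (y) x 76 mm tall, display on its -x face; below it a round steel stem 12 mm thick, 120 mm long. Starts upright, display within 50 degrees of facing -x, stem down in the stand, housing on its rim. Origin: centre of the housing's underside; z up through the housing. The thin housing takes at most 45 N per finger.
- probe_tip (a point): Centre of the lower end of the stem (the sensor), 120 mm below the origin of the probe.
- probe_stem (a point): Point on the stem axis 40 mm below the origin of the probe.
- pan: Heavy steel food pan that cannot move, 325 x 176 mm, 100 deep, flat lid (top 104 mm above the table). Origin: on the table straight below the probe port; the pan reaches 60 mm to -x, 265 to +x, 88 to each side of it. z up. A bow handle on the lid, 147 mm to +x of the port, rises to 134 mm. Under the port the pan is empty for 35 mm around, down to its floor 3 mm above the table.
- port (a point): Centre of the mouth of the probe port: the top of an upright round steel collar on the lid, bore 24 mm, outside 33 mm, mouth 130 mm above the table; the bore runs straight down 34 mm into the pan. Half way down inside the pan is 50 mm above the table, 80 mm below this point.
- stand: Weighted bench stand, 0.9 kg, loose on the table: round foot 96 mm wide, 12 thick, an upright steel tube (bore 20 mm) and a flat rim 42 mm wide at its top, 136 mm above the table. Origin: centre of its underside. The probe's stem hangs in the tube with 4 mm play all round and must be drawn straight up by about 125 mm to come clear.
- board: Plywood board 230 x 130 mm with four pastries, 46 mm high in all, behind the stand. A bystander; origin at the centre of its underside.
- spool: Spool of twine, 52 mm wide, 65 mm high, beside the stand on the robot's side. A bystander; origin at the centre of its underside.
- jar: Closed glass jar, 60 mm wide, 85 mm high, beside the stand on the robot's side. A bystander; origin at the centre of its underside.
Not all that is in view belongs to the job. There is more than one size of the stand; the one meant has the size given above.

How it is judged:
By the outcome, as a careful person would: the job done as asked, in the order asked, and still so for the second after the job is handed in, while the arm keeps its last pose, push and grip.
It also fails if it takes over 61 s, if anything falls off the work surface, if the arm or the gripper's body presses on something with over 40 N, if the wrist force passes 120 N, or if a joint passes its speed limit or range.

### The arm

A 6-joint arm with a two-finger parallel gripper is mounted at the origin on the work surface. World frame = base frame: x ahead of the robot, y to its left, z up, the work surface at z = 0. Lengths are in m, angles in degrees, forces in N, time in s.
With the tool pointing down it reaches from about 0.325 to 0.9 m from the base axis. Payload 6.1 kg.
Tool frame: the origin (TCP) lies midway between the tips of the shut fingers; the grasp point (between the pads) lies 19 mm behind it; x points along the fingers, y is the direction in which the jaws open and shut, and the axes are right-handed (so a half turn about x gives the same grasp; the last joint's range is limited). The gripper opens to 85 mm and grips with 20 to 120 N. Pads are 22 mm wide; open, the fingers measure 114 mm over their backs; the gripper's body (76 mm by 85 mm) begins 54 mm behind the grasp point. The pads swing forward as they close: fully open they stand 13 mm farther back than shut.
Start: joints at [62.217, 12.628, 87.462, -0, 79.91, -7.225], TCP at [0.219, 0.585, 0.231] pointing down, gripper open.
Joint ranges: [-170.65, 170.65], [-52.31, 119.04], [5.05, 147.46], [-71.25, 251.25], [11.57, 151.72], [-153.62, 153.62]. Speed limits (degrees/s): [147.25, 147.25, 172.46, 180, 180, 180].

### API

Orientations are given as [roll, pitch, yaw] about the fixed x, y, z axes, in that order (R = Rz(yaw) Ry(pitch) Rx(roll)).
In Python, from bench import manip gives the robot as it stands.
- The arm moves only by the tool apply_moves, never from a script. Its argument "commands" is one flat list of numbers, 6 for each row, row after row: the shift along the world's x, y, z each as a share of 0.1 m, from -1 to 1, then the turn, a rotation vector about the world's x, y, z each as a share of 180 degrees, from -1 to 1. In form: [tx, ty, tz, wx, wy, wz, tx, ty, tz, wx, wy, wz, ...]. A call has 1 to 20 rows; each row is the pose to reach, as a shift and turn from the pose commanded when the call began, turning the shorter way round; what a row does not reach only later rows make up. A row lasts 1/10 s, in which the tool goes at most 50 mm and 8.59 degrees, less where a joint would pass 70% of its speed; a pose out of reach is approached as far as the arm can. A call with a number of a shift or a turn outside -1 to 1 is refused whole. A call with a gripper value outside its range is refused whole. "hand" is the opening, from 0 (shut) to 1 (fully open), set as the call begins (left out, the last holds). The fingers move at their own pace and stop on an object; "force" is the grip in N (left out, the last holds). Time passes only in rows, so rows that repeat a pose let the fingers close. It gives the time, the measured TCP pose, the force and the opening at its end, in the units of the state.
- manip.state(): the state, without advancing time (a new reading comes with each control period).
- manip.capture(name): name is "scene" or "top"; returns the picture (480x640x3 uint8, blue, green, red); there is no depth.
- manip.camera_info(name): a dict with "fx", "fy", "cx", "cy" (pixels), "pose" (4x4, takes a point from camera to world coordinates). Camera axes: x right, y up, looking along -z (the intrinsics and any distortion apply to the point x, -y, -z); pixel columns grow to the right and rows downward; lengths in m; the calibration is good to about 2 mm. A picture is of the moment at which its call begins. camera_info takes no time and is no camera call.
- manip.finish_job(): hands the job in, once; it reports no verdict.
Trained networks look in the newest picture that a camera, given by its name, has taken for a name from the list of things; names that differ only in an ending like _2 or _b are one class to them, and where a whole thing is asked for, a point or a joint stands for the part that bears it (a point fixed in the world has none). Each returns a list of dicts, best first, with "score" (0 to 1); they miss things now and then, are a little off and sometimes report something else, mostly with a low value. They report only what shows in the picture. A call takes as long as a camera call. They do not tell look-alikes from the thing itself.
- manip.find_in(camera, query): "extent" ([left, top, width, height] in pixels, round what is visible of it).
The state is a dict: "time": time; "joints": joint angles; "qd": joint speeds; "tau": joint torques, N m; "tcp_pos": TCP position; "ee_rot": TCP orientation; "force": force on the tool from outside, world axes, zero at the start; "torque": the same for the moment, N m; "width": finger opening in m.
Only numpy, scipy, OpenCV 4.12 (cv2) and the standard library are available. Lean on these libraries where they do the work, as an engineer would, in place of code of your own. Each camera call takes 0.05 s, during which the arm holds its last target.

## Working session

There is one attempt and no reset: what is moved stays moved. The work goes in short steps, Python scripts to look and compute and a tool call to move; the robot and the scene stay as the last step left them, time stands still between calls to the robot, and variables do not carry over. Pictures are saved under pics/ and viewed, and the job is handed in when it is done.

Besides the shell and the picture viewer there is one more tool, called after "Call:" by a JSON object that holds its "api" and its "payload". apply_moves: Moves the arm, as the interface text tells. Shift numbers are shares of 0.1 m and turn numbers shares of 180 degrees, none past 1 either way. Its arguments: {"type":"object","properties":{"commands":{"type":"array","items":{"type":"number"}},"hand":{"type":"number"},"force":{"type":"number"}},"required":["commands"]}

```bash
mkdir -p pics; python3 - <<'E'
from bench import manip
import cv2
print(manip.state())
for n in("scene","top"):
    im=manip.capture(n); cv2.imwrite(f"pics/{n}0.png",im)
    i=manip.camera_info(n); print(n,i)
    for q in("probe","pan","stand","port"):
        try: print(q,[(d["score"],d["extent"]) for d in manip.find_in(n,q)])
        except Exception as e: print(q,e)
E
```

```text
{'time': 0.0, 'joints': array([ 6.22186077e+01,  1.26747909e+01,  8.75278112e+01,  3.09888200e-04,
        7.99111135e+01, -7.22504747e+00]), 'qd': array([-0.01180266, -0.13847642, -0.03736539,  0.01568682,  0.01591437,
        0.05158541]), 'tau': array([ 1.23174877e-04, -4.96902072e+01, -3.89396596e+01, -5.21805293e-05,
        1.10369810e-02,  2.86340628e-05]), 'tcp_pos': array([0.21916378, 0.58464592, 0.23018523]), 'ee_rot': array([ -97.37871597,   89.88628402, -117.9351154 ]), 'force': array([ 0.4666895, -0.642487 ,  0.6981791]), 'torque': array([ 0.03247227, -0.02732413, -0.00212569]), 'width': 0.08524379716906581}
scene {'fx': 578.6983775850996, 'fy': 578.6983775850996, 'cx': 316.46139559785684, 'cy': 248.86646410678856, 'pose': array([[ 0.4212283 , -0.66924115,  0.61211356,  1.17110073],
       [ 0.90688094,  0.30219492, -0.29367532, -0.33034184],
       [ 0.011562  ,  0.67881847,  0.73421509,  0.78960569],
       [ 0.        ,  0.        ,  0.        ,  1.        ]])}
probe [(0.87, [204.7, 200.7, 31.9, 50.3]), (0.16, [233.8, 207.6, 31.3, 56.1])]
pan [(0.65, [379.8, 140.8, 185.9, 169.2])]
stand [(0.88, [302.9, 216.3, 76.1, 112.4]), (0.75, [135.9, 297.0, 39.9, 58.2]), (0.57, [203.1, 245.2, 54.8, 75.2])]
port [(0.71, [381.3, 141.4, 185.0, 168.8])]
top {'fx': 624.7361476397853, 'fy': 624.7361476397853, 'cx': 320.8545432345585, 'cy': 240.91055479644086, 'pose': array([[ 0.02479575,  0.98795292, -0.15275536,  0.38437704],
       [-0.99954982,  0.02191921, -0.02048658, -0.04315739],
       [-0.0168915 ,  0.15319458,  0.98805167,  1.40195214],
       [ 0.        ,  0.        ,  0.        ,  1.        ]])}
probe [(0.56, [398.5, 242.9, 25.7, 22.4])]
pan [(0.89, [160.6, 155.1, 85.9, 150.1])]
stand [(0.77, [380.7, 241.2, 39.3, 42.1]), (0.77, [301.4, 197.5, 59.1, 55.1]), (0.61, [450.8, 234.9, 27.7, 28.3]), (0.38, [369.1, 137.1, 64.3, 103.4])]
port [(0.81, [160.6, 154.1, 87.0, 153.0]), (0.41, [401.4, 240.6, 18.8, 23.2])]
```

View pics/scene0.png

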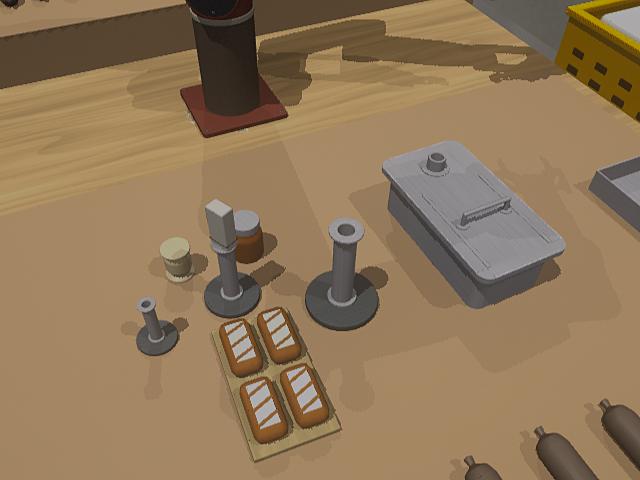

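View pics/top0.png

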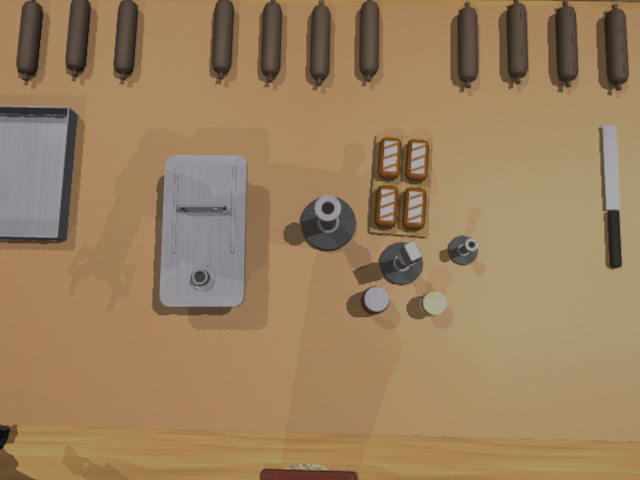

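```bash
python3 - <<'E'
import cv2
a=cv2.imread("pics/scene0.png"); b=cv2.imread("pics/top0.png")
cv2.imwrite("pics/sc_probe.png",cv2.resize(a[190:340,120:320],None,fx=4,fy=4,interpolation=cv2.INTER_CUBIC))
cv2.imwrite("pics/sc_pan.png",cv2.resize(a[130:320,370:570],None,fx=3,fy=3,interpolation=cv2.INTER_CUBIC))
cv2.imwrite("pics/top_probe.png",cv2.resize(b[190:300,350:490],None,fx=5,fy=5,interpolation=cv2.INTER_CUBIC))
cv2.imwrite("pics/top_pan.png",cv2.resize(b[150:310,150:260],None,fx=3.7,fy=3.7,interpolation=cv2.INTER_CUBIC))
E
```

```text
(no output)
```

View crops.

The scene view shows the probe in the middle-sized stand, with its housing near px (221,225). A larger stand is at (343,260), a small one at (155,325), and the pan's port is at (436,160). In the top view the probe is at (411,252) and the port at (201,277).

View pics/sc_probe.png

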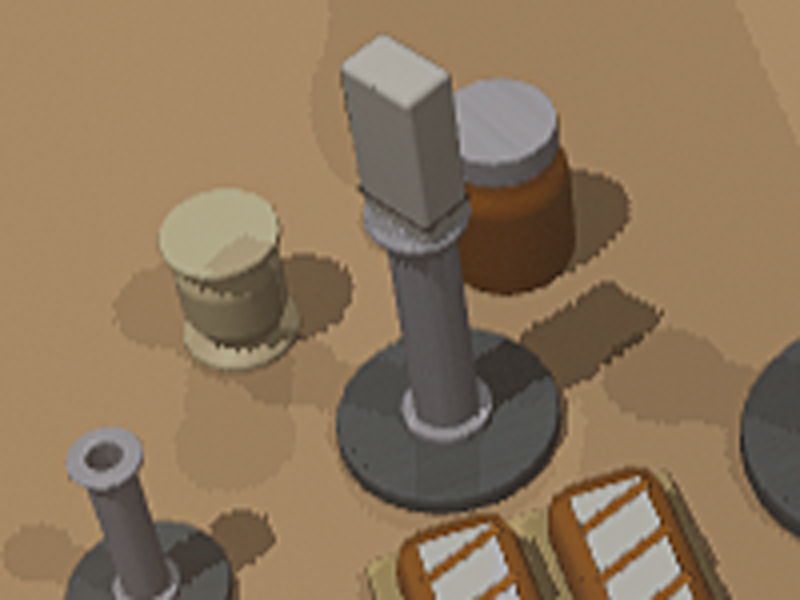

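View pics/top_probe.png

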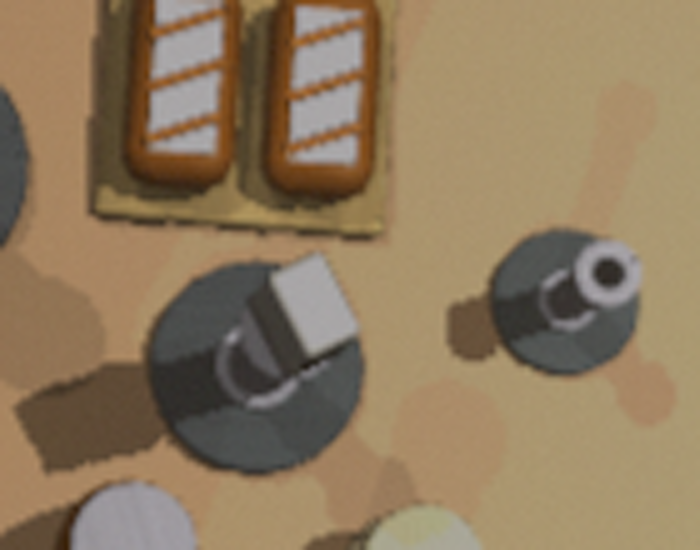

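View pics/sc_pan.png

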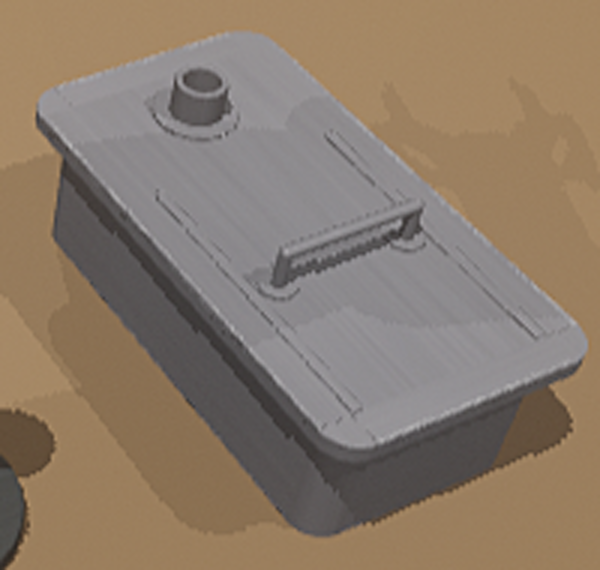

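View pics/top_pan.png

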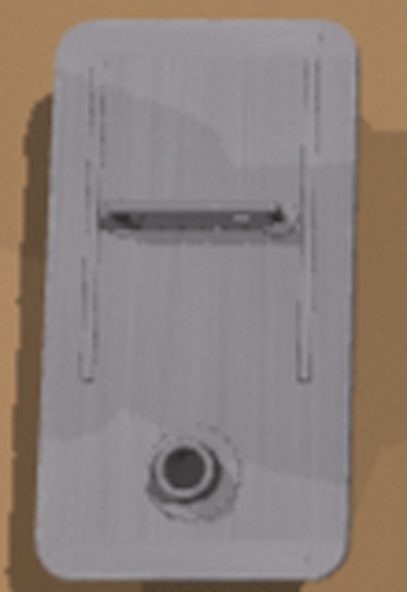

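```bash
cat > h.py <<'E'
import numpy as np
from bench import manip
I={n:manip.camera_info(n) for n in("scene","top")}
def proj(n,P):
    i=I[n];T=np.linalg.inv(i["pose"]);P=np.atleast_2d(P)
    c=P@T[:3,:3].T+T[:3,3]
    return np.c_[i["cx"]+i["fx"]*c[:,0]/-c[:,2], i["cy"]-i["fy"]*c[:,1]/-c[:,2]]
def onz(n,uv,z):
    i=I[n];d=np.array([(uv[0]-i["cx"])/i["fx"],-(uv[1]-i["cy"])/i["fy"],-1.])
    d=i["pose"][:3,:3]@d;o=i["pose"][:3,3];return o+d*(z-o[2])/d[2]
E
python3 - <<'E'
from h import *
from scipy.optimize import least_squares
c=lambda p,s,o:[( (p[0]+.5)/s-.5+o[0]),((p[1]+.5)/s-.5+o[1])]
print("port top",onz("top",c((184.5,468),3.7,(150,150)),.13),"scene",onz("scene",c((201,83.5),3,(370,130)),.13))
ts=[c(p,5,(350,190)) for p in [(271,284),(320,253),(357,328),(304,357)]]
ss=[c(p,4,(120,190)) for p in [(343,70),(382,37),(450,72),(407,107)]]
for n,q in(("top",ts),("scene",ss)):
    P=np.array([onz(n,u,.212) for u in q]);print(n,P.round(4).tolist(),P.mean(0))
    for a in range(4):
        d=P[(a+1)%4]-P[a];print(np.hypot(*d[:2]).round(4),np.degrees(np.arctan2(d[1],d[0])).round(1))
# rim, feet
print("foot top",onz("top",c((255,367),5,(350,190)),.012),"scene",onz("scene",c((449,417),4,(120,190)),.012))
for n,e in(("top",[363,286,26,26]),("top",[421.5,291,25,24])):pass
print("jar top",onz("top",(376,299),.085),"spool",onz("top",(434,303),.065))
print("bigstand",onz("top",(328,208),.2))
E
```

```text
port top [0.50250169 0.23009591 0.13      ] scene [0.50554011 0.22907389 0.13      ]
top [[0.5612, -0.1781, 0.212], [0.5737, -0.1968, 0.212], [0.5449, -0.211, 0.212], [0.5333, -0.1908, 0.212]] [ 0.55326728 -0.19415969  0.212     ]
0.0225 -56.4
0.0321 -153.7
0.0233 119.9
0.0307 24.5
scene [[0.5483, -0.2115, 0.212], [0.5372, -0.1931, 0.212], [0.5652, -0.1766, 0.212], [0.5762, -0.1966, 0.212]] [ 0.55672046 -0.19445455  0.212     ]
0.0215 121.2
0.0326 30.6
0.0228 -61.2
0.0316 -151.8
foot top [ 0.55328415 -0.19376106  0.012     ] scene [ 0.55821282 -0.19466148  0.012     ]
jar top [ 0.46713943 -0.13470994  0.085     ] spool [ 0.46283806 -0.25933587  0.065     ]
bigstand [ 0.63586333 -0.03063865  0.2       ]
```

```bash
python3 - <<'E'
from h import *
from scipy.spatial.transform import Rotation as R
s=manip.state();r=R.from_euler("xyz",s["ee_rot"],degrees=True).as_matrix();print(r.round(4))
print("jaw yaw",np.degrees(np.arctan2(r[1,1],r[0,1])))
# overlay of model
y=np.radians(27.5);
import cv2
for n,p in(("scene",(.555,-.1943)),("top",(.555,-.1943))):
    im=cv2.imread(f"pics/{n}0.png")
    Rz=np.array([[np.cos(y),-np.sin(y)],[np.sin(y),np.cos(y)]])
    c=np.array([[18,12],[18,-12],[-18,-12],[-18,12]])/1000@Rz.T+p
    big=cv2.resize(im[190:290,170:290] if n=="scene" else im[200:300,360:460],None,fx=6,fy=6,interpolation=cv2.INTER_CUBIC)
    o=(170,190) if n=="scene" else (360,200)
    for z in(.136,.212):
        q=((proj(n,np.c_[c,[z]*4])-o+.5)*6-.5).astype(int);cv2.polylines(big,[q],True,(0,0,255),1)
    cv2.imwrite(f"pics/ov_{n}.png",big)
E
```

```text
[[ 0.      0.3512  0.9363]
 [-0.      0.9363 -0.3512]
 [-1.     -0.      0.    ]]
jaw yaw 69.44059590092542
```

View pics/ov_scene.png

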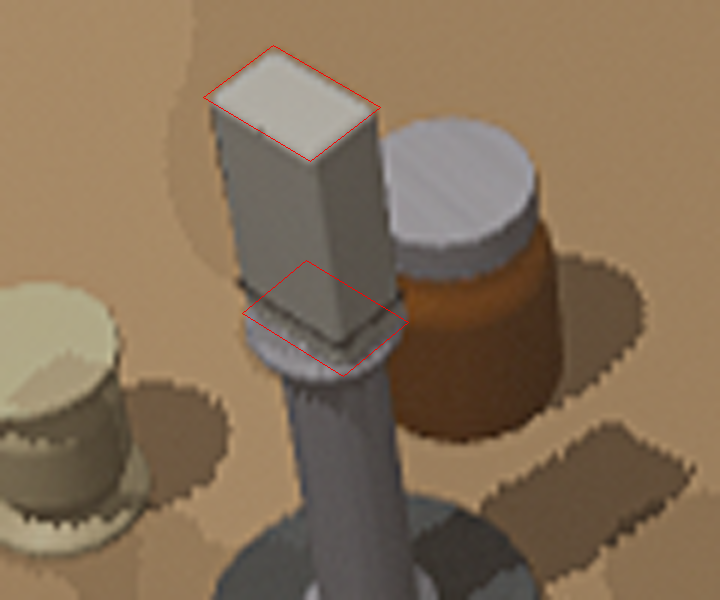

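View pics/ov_top.png

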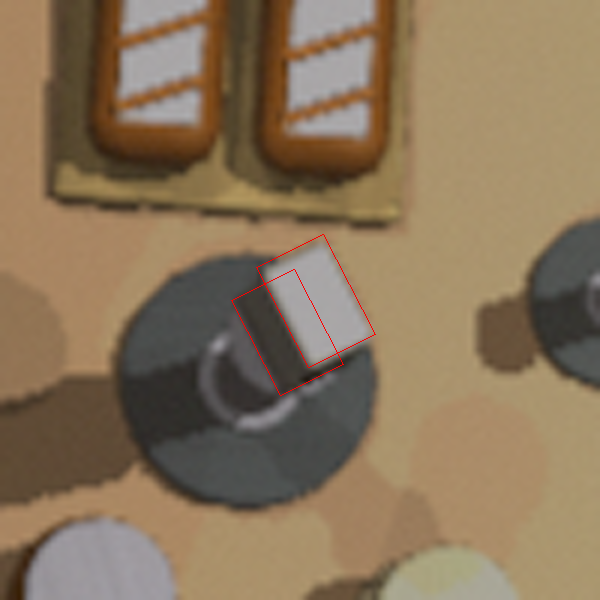

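Call:
{"api": "apply_moves", "payload": {"commands": [0.14,-0.32,0.33,0,0,-0.03,0.28,-0.65,0.67,0,0,-0.06,0.42,-0.97,1,0,0,-0.092], "hand": 1, "force": 25}}

```text
time: 0.8
tcp_pos: [0.2615, 0.487, 0.3321]
ee_rot: [-80.1, 90.0, -117.4]
force: [1.5, 0.9, 0.5]
width: 0.0853
```

Call:
{"api": "apply_moves", "payload": {"commands": [0.14,-0.32,0,0,0,-0.03,0.28,-0.65,0,0,0,-0.06,0.42,-0.97,0,0,0,-0.092]}}

```text
time: 1.1
tcp_pos: [0.3039, 0.3899, 0.3319]
ee_rot: [91.3, 89.9, 37.4]
force: [0.7, -0.2, 0.6]
width: 0.0852
```

Call:
{"api": "apply_moves", "payload": {"commands": [0.14,-0.32,0,0,0,-0.03,0.28,-0.65,0,0,0,-0.06,0.42,-0.97,0,0,0,-0.092]}}

```text
time: 1.4
tcp_pos: [0.3458, 0.2929, 0.3316]
ee_rot: [94.8, 90.0, 24.3]
force: [1.1, -0.2, -0.4]
width: 0.0851
```

Call:
{"api": "apply_moves", "payload": {"commands": [0.14,-0.32,0,0,0,-0.03,0.28,-0.65,0,0,0,-0.06,0.42,-0.97,0,0,0,-0.092]}}

```text
time: 1.7
tcp_pos: [0.3878, 0.1958, 0.3316]
ee_rot: [103.0, 89.9, 16.0]
force: [1.2, 0.8, -0.8]
width: 0.085
```

Call:
{"api": "apply_moves", "payload": {"commands": [0.14,-0.32,0,0,0,-0.03,0.28,-0.65,0,0,0,-0.06,0.42,-0.97,0,0,0,-0.092]}}

```text
time: 2.0
tcp_pos: [0.4298, 0.0988, 0.3316]
ee_rot: [109.2, 89.9, 5.6]
force: [0.4, 0.0, 0.4]
width: 0.0851
```

Call:
{"api": "apply_moves", "payload": {"commands": [0.14,-0.32,0,0,0,-0.03,0.28,-0.65,0,0,0,-0.06,0.42,-0.97,0,0,0,-0.092]}}

```text
time: 2.3
tcp_pos: [0.4719, 0.0017, 0.3316]
ee_rot: [116.2, 90.0, -3.9]
force: [0.3, 0.6, 0.8]
width: 0.0853
```

Call:
{"api": "apply_moves", "payload": {"commands": [0.14,-0.32,0,0,0,-0.03,0.28,-0.65,0,0,0,-0.06,0.42,-0.97,0,0,0,-0.092]}}

```text
time: 2.6
tcp_pos: [0.5139, -0.0954, 0.3315]
ee_rot: [121.9, 90.0, -14.8]
force: [0.7, 0.2, 0.2]
width: 0.0854
```

Call:
{"api": "apply_moves", "payload": {"commands": [0.14,-0.32,0,0,0,-0.03,0.28,-0.65,0,0,0,-0.06,0.42,-1,0,0,0,-0.092,0.42,-1,0,0,0,-0.092]}}

```text
time: 3.0
tcp_pos: [0.5559, -0.1977, 0.3303]
ee_rot: [18.2, 89.9, -135.2]
force: [-0.8, -0.2, -0.3]
width: 0.0856
```

```bash
python3 - <<'E'
from h import *
import cv2
from scipy.spatial.transform import Rotation as R
s=manip.state();r=R.from_euler("xyz",s["ee_rot"],degrees=True).as_matrix();print(s["tcp_pos"],r.round(4))
print("jaw yaw",np.degrees(np.arctan2(r[1,1],r[0,1])))
for n in("scene","top"):
    im=manip.capture(n);cv2.imwrite(f"pics/{n}1.png",im)
    u=proj(n,s["tcp_pos"])[0];print(n,u)
    x,y=u.astype(int);o=(x-60,y-60)
    b=cv2.resize(im[y-60:y+60,x-60:x+60],None,fx=5,fy=5,interpolation=cv2.INTER_CUBIC)
    cv2.drawMarker(b,tuple(((u-o+.5)*5).astype(int)),(0,0,255),0,15,1);cv2.imwrite(f"pics/c1_{n}.png",b)
E
```

```text
[ 0.55590739 -0.19771925  0.33026935] [[-1.000e-03  4.479e-01 -8.941e-01]
 [-1.000e-03 -8.941e-01 -4.479e-01]
 [-1.000e+00  4.000e-04  1.300e-03]]
jaw yaw -63.39062075251978
scene [205.6254688  141.25181442]
top [422.97288674 239.81339986]
```

View pics/c1_scene.png

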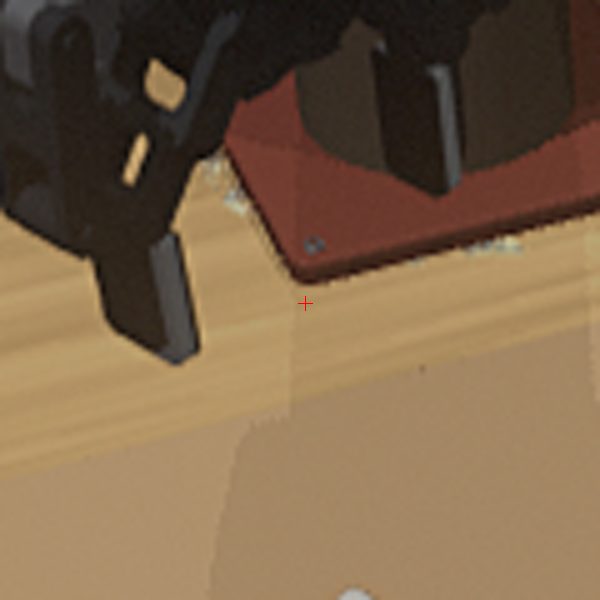

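View pics/c1_top.png

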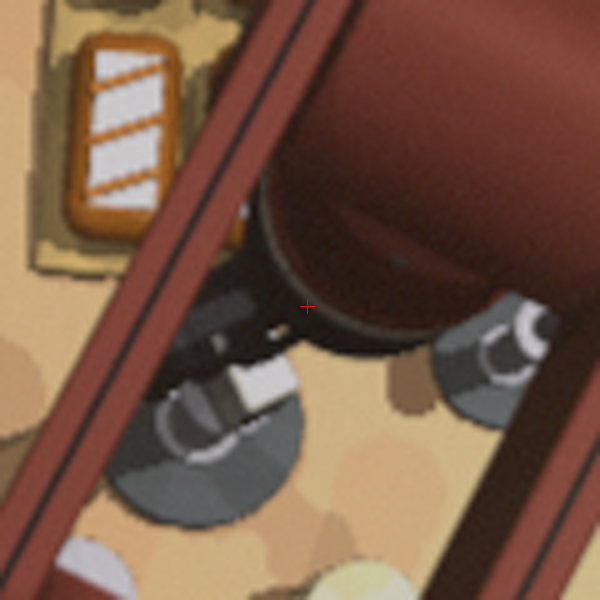

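Call:
{"api": "apply_moves", "payload": {"commands": [-0.005,0.034,-0.1,0,0,0.005,-0.005,0.034,-0.3,0,0,0.005,-0.005,0.034,-0.55,0,0,0.005,-0.005,0.034,-0.8,0,0,0.005,-0.005,0.034,-0.9,0,0,0.005,-0.005,0.034,-0.9,0,0,0.005]}}

```text
time: 3.7
tcp_pos: [0.5538, -0.1887, 0.2394]
ee_rot: [-57.1, 89.8, 150.9]
force: [0.4, 0.4, 0.2]
width: 0.0857
```

```bash
python3 - <<'E'
from h import *
import cv2
s=manip.state();print(s["tcp_pos"],s["force"])
for n in("scene","top"):
    im=manip.capture(n)
    o=(150,120) if n=="scene" else (340,180)
    cv2.imwrite(f"pics/c2_{n}.png",cv2.resize(im[o[1]:o[1]+150,o[0]:o[0]+150],None,fx=4,fy=4,interpolation=cv2.INTER_CUBIC))
E
```

```text
[ 0.55381222 -0.18872912  0.23941211] [0.41002184 0.37116503 0.19005717]
```

View pics/c2_scene.png

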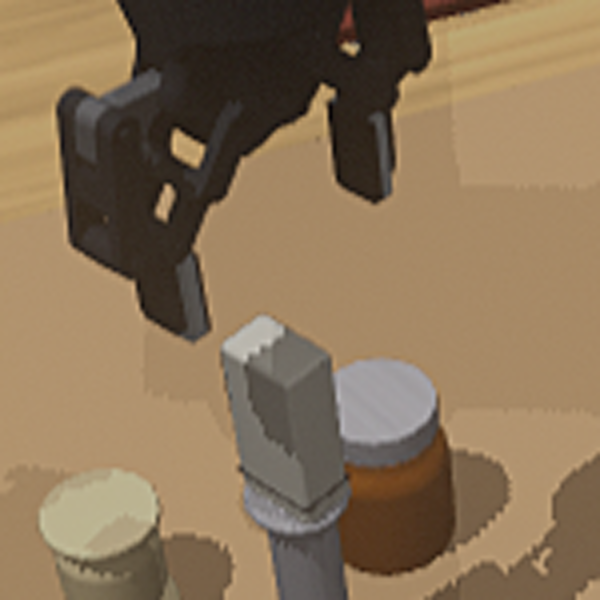

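View pics/c2_top.png

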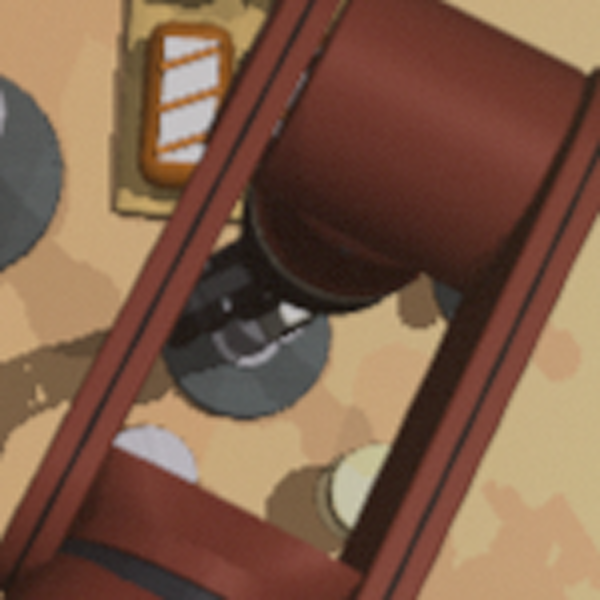

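Call:
{"api": "apply_moves", "payload": {"commands": [0.017,-0.056,0,0,0,0,0.017,-0.056,0,0,0,0,0.017,-0.056,0,0,0,0,0.017,-0.056,0,0,0,0,0.017,-0.056,0,0,0,0]}}

```text
time: 4.3
tcp_pos: [0.5567, -0.1961, 0.2415]
ee_rot: [129.3, 90.0, -22.8]
force: [-0.1, -0.0, -1.0]
width: 0.0854
```

```bash
cat >>h.py <<'E'
from scipy.spatial.transform import Rotation as R
def st():
    s=manip.state();r=R.from_euler("xyz",s["ee_rot"],degrees=True).as_matrix()
    print(s["time"],s["tcp_pos"].round(5),"yaw",np.degrees(np.arctan2(r[1,1],r[0,1])).round(2),"x",r[:,0].round(4),"F",s["force"].round(2),"w",round(s["width"],4),"qd",abs(s["qd"]).max().round(2))
    return s,r
E
python3 -c "
from h import *
st()"
```

```text
4.3 [ 0.5567  -0.19608  0.24145] yaw -62.14 x [ 2.e-04 -1.e-04 -1.e+00] F [-0.05 -0.02 -1.02] w 0.0854 qd 0.16
```

Call:
{"api": "apply_moves", "payload": {"commands": [-0.012,0.018,-0.05,0,0,0,-0.012,0.018,-0.15,0,0,0,-0.012,0.018,-0.3,0,0,0,-0.012,0.018,-0.45,0,0,0,-0.012,0.018,-0.6,0,0,0,-0.012,0.018,-0.75,0,0,0,-0.012,0.018,-0.835,0,0,0,-0.012,0.018,-0.835,0,0,0,-0.012,0.018,-0.835,0,0,0,-0.012,0.018,-0.835,0,0,0]}}

```text
time: 5.3
tcp_pos: [0.5561, -0.1945, 0.1588]
ee_rot: [124.7, 89.9, -27.5]
force: [0.3, -0.2, 0.6]
width: 0.0858
```

```bash
python3 - <<'E'
from h import *
import cv2
s,r=st()
for n in("scene","top"):
    im=manip.capture(n)
    o=(150,150) if n=="scene" else (340,180)
    b=cv2.resize(im[o[1]:o[1]+130,o[0]:o[0]+130],None,fx=5,fy=5,interpolation=cv2.INTER_CUBIC)
    for z in(0,.04):
        u=(proj(n,s["tcp_pos"]+[0,0,z])[0]-o+.5)*5
        cv2.drawMarker(b,tuple(u.astype(int)),(0,0,255),0,15,1)
    cv2.imwrite(f"pics/c3_{n}.png",b)
E
```

```text
5.3 [ 0.55609 -0.19454  0.15879] yaw -62.14 x [ 1.5e-03 -8.0e-04 -1.0e+00] F [ 0.34 -0.16  0.59] w 0.0858 qd 0.22
```

View pics/c3_scene.png

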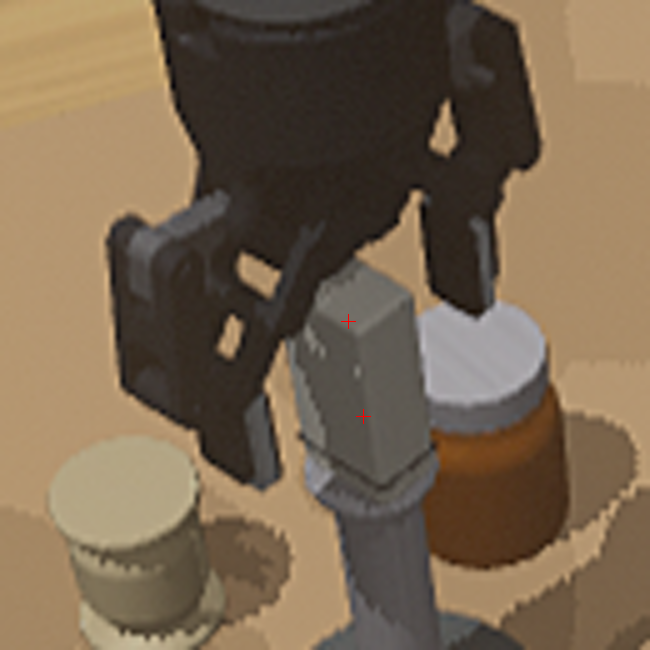

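View pics/c3_top.png

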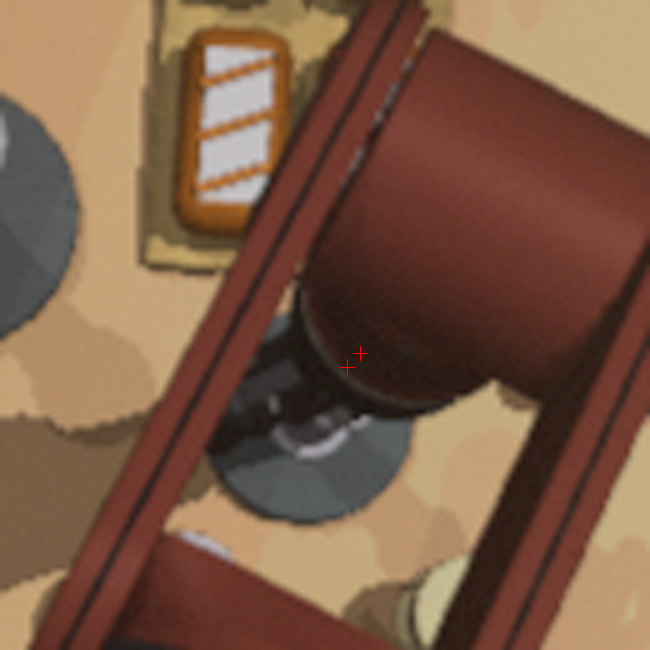

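Call:
{"api": "apply_moves", "payload": {"commands": [0,0,0,0,0,0,0,0,0,0,0,0,0,0,0,0,0,0,0,0,0,0,0,0,0,0,0,0,0,0,0,0,0,0,0,0,0,0,0,0,0,0,0,0,0,0,0,0,0,0,0,0,0,0,0,0,0,0,0,0,0,0,0,0,0,0,0,0,0,0,0,0], "hand": 0, "force": 25}}

```text
time: 6.6
tcp_pos: [0.5555, -0.1942, 0.1579]
ee_rot: [-162.8, 90.0, 45.1]
force: [-0.4, 1.3, 2.2]
width: 0.0234
```

```bash
python3 - <<'E'
from h import *
import cv2
s,r=st()
im=manip.capture("scene")
o=(150,150)
cv2.imwrite("pics/c4.png",cv2.resize(im[o[1]:o[1]+180,o[0]:o[0]+150],None,fx=3.3,fy=3.3,interpolation=cv2.INTER_CUBIC))
E
```

```text
6.6 [ 0.55549 -0.19417  0.15787] yaw -62.14 x [ 0.  0. -1.] F [-0.41  1.35  2.24] w 0.0234 qd 0.12
```

View pics/c4.png

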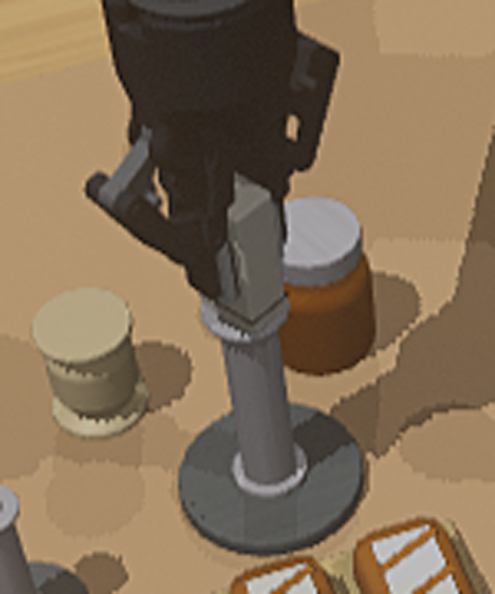

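Call:
{"api": "apply_moves", "payload": {"commands": [0,0,0.03,0,0,0,0,0,0.1,0,0,0,0,0,0.2,0,0,0,0,0,0.3,0,0,0,0,0,0.4,0,0,0,0,0,0.45,0,0,0]}}

```text
time: 7.25
tcp_pos: [0.5562, -0.1946, 0.2048]
ee_rot: [124.8, 89.9, -27.3]
force: [0.1, 0.6, -1.2]
width: 0.0236
```

```bash
python3 - <<'E'
from h import *
import cv2
s,r=st()
im=manip.capture("scene")
o=(150,130)
cv2.imwrite("pics/c5.png",cv2.resize(im[o[1]:o[1]+200,o[0]:o[0]+150],None,fx=3,fy=3,interpolation=cv2.INTER_CUBIC))
E
```

```text
7.25 [ 0.55619 -0.1946   0.20482] yaw -62.14 x [ 0.0022 -0.0011 -1.    ] F [ 0.08  0.63 -1.16] w 0.0236 qd 4.84
```

View pics/c5.png

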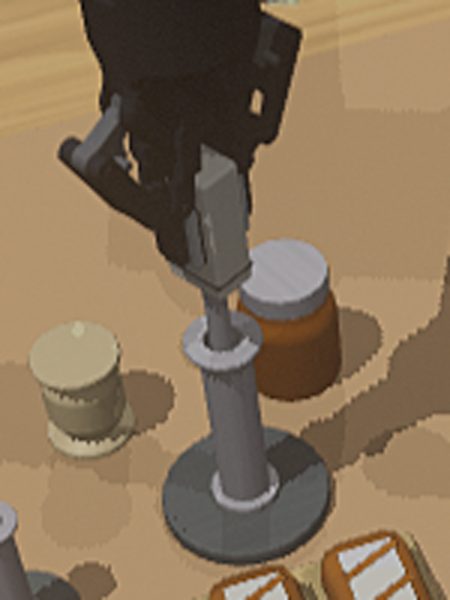

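Call:
{"api": "apply_moves", "payload": {"commands": [0,0,0.1,0,0,0,0,0,0.25,0,0,0,0,0,0.4,0,0,0,0,0,0.55,0,0,0,0,0,0.7,0,0,0,0,0,0.85,0,0,0,0,0,1,0,0,0]}}

```text
time: 8.0
tcp_pos: [0.5555, -0.1942, 0.3043]
ee_rot: [129.3, 90.0, -22.8]
force: [0.4, 0.2, -1.0]
width: 0.0236
```

Call:
{"api": "apply_moves", "payload": {"commands": [0,0,0.15,0,0,0,0,0,0.3,0,0,0,0,0,0.42,0,0,0,0,0,0.5,0,0,0,0,0,0.5,0,0,0,0,0,0.5,0,0,0,0,0,0.5,0,0,0]}}

```text
time: 8.7
tcp_pos: [0.5551, -0.194, 0.3517]
ee_rot: [-55.8, 89.9, 152.1]
force: [-0.1, -0.0, -1.5]
width: 0.0236
```

```bash
python3 - <<'E'
from h import *
import cv2
s,r=st()
for n in("scene","top"):
    im=manip.capture(n);cv2.imwrite(f"pics/{n}6.png",im)
o=(150,90);im=cv2.imread("pics/scene6.png")
b=cv2.resize(im[o[1]:o[1]+150,o[0]:o[0]+150],None,fx=4,fy=4,interpolation=cv2.INTER_CUBIC)
oz=s["tcp_pos"]+[0,0,.136-.1579]
for z in(0,-.04,-.12):
    u=(proj("scene",oz+[0,0,z])[0]-o+.5)*4;cv2.drawMarker(b,tuple(u.astype(int)),(0,0,255),0,15,1)
cv2.imwrite("pics/c6.png",b)
E
```

```text
8.7 [ 0.5551  -0.19403  0.35166] yaw -62.14 x [-1.7e-03  9.0e-04 -1.0e+00] F [-0.1  -0.03 -1.48] w 0.0236 qd 0.12
```

View pics/c6.png

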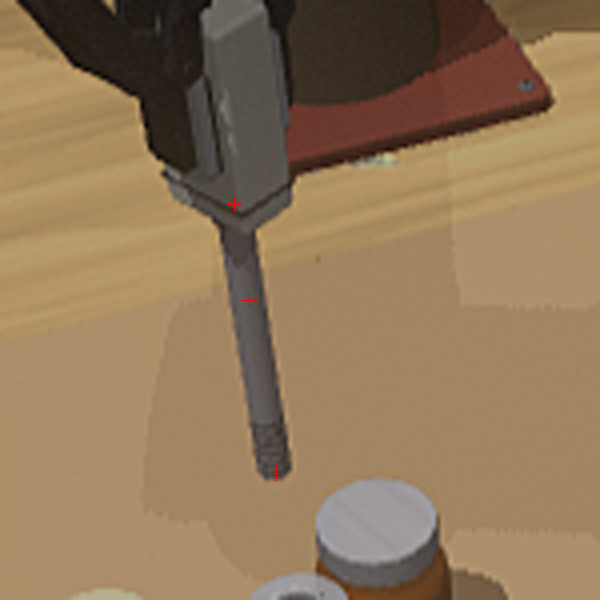

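View pics/top6.png

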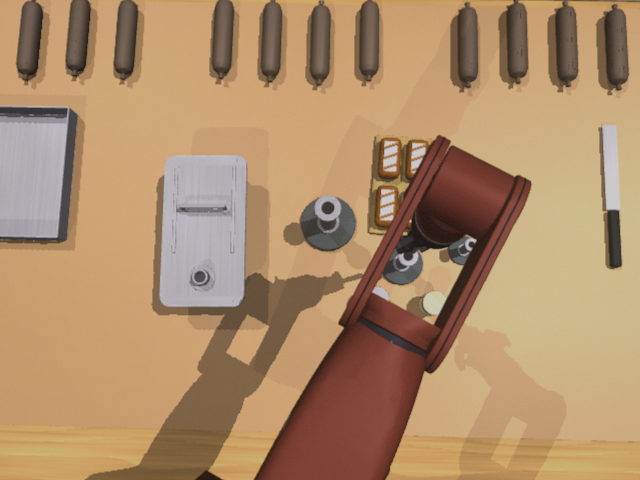

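Call:
{"api": "apply_moves", "payload": {"commands": [-0.01,0.09,0,0,0,0,-0.03,0.25,0,0,0,0,-0.06,0.45,0,0,0,0,-0.08,0.65,0,0,0,0,-0.1,0.85,0,0,0,0]}}

```text
time: 9.3
tcp_pos: [0.545, -0.1071, 0.3528]
ee_rot: [-125.8, 90.0, 82.1]
force: [-0.1, -0.0, -1.8]
width: 0.0238
```

Call:
{"api": "apply_moves", "payload": {"commands": [-0.03,0.22,0,0,0,0,-0.05,0.43,0,0,0,0,-0.08,0.65,0,0,0,0,-0.1,0.85,0,0,0,0]}}

```text
time: 9.7
tcp_pos: [0.5348, -0.0219, 0.3529]
ee_rot: [-135.9, 90.0, 72.1]
force: [0.6, -0.3, -1.6]
width: 0.0239
```

Call:
{"api": "apply_moves", "payload": {"commands": [-0.03,0.22,0,0,0,0,-0.05,0.43,0,0,0,0,-0.08,0.65,0,0,0,0,-0.1,0.85,0,0,0,0]}}

```text
time: 10.1
tcp_pos: [0.5245, 0.0631, 0.353]
ee_rot: [-137.0, 90.0, 70.9]
force: [-0.2, -0.7, -1.5]
width: 0.0238
```

Call:
{"api": "apply_moves", "payload": {"commands": [-0.03,0.22,0,0,0,0,-0.05,0.43,0,0,0,0,-0.08,0.65,0,0,0,0,-0.1,0.85,0,0,0,0]}}

```text
time: 10.5
tcp_pos: [0.5143, 0.1479, 0.3529]
ee_rot: [-119.9, 90.0, 88.0]
force: [0.9, -0.4, -1.6]
width: 0.0236
```

Call:
{"api": "apply_moves", "payload": {"commands": [-0.03,0.22,0,0,0,0,-0.05,0.42,0,0,0,0,-0.08,0.6,0,0,0,0,-0.1,0.75,0,0,0,0,-0.1,0.84,0,0,0,0,-0.1,0.84,0,0,0,0,-0.1,0.84,0,0,0,0,-0.1,0.84,0,0,0,0,-0.1,0.84,0,0,0,0,-0.1,0.84,0,0,0,0]}}

```text
time: 11.5
tcp_pos: [0.5057, 0.2292, 0.3528]
ee_rot: [111.2, 90.0, -41.0]
force: [0.1, -0.1, -0.4]
width: 0.0237
```

```bash
cat > look.py <<'E'
from h import *
import cv2,sys
k=sys.argv[1]
s,r=st()
p=(.504,.2296,.13)
for n,w in(("scene",75),("top",60)):
    im=manip.capture(n);cv2.imwrite(f"pics/{n}{k}.png",im)
    u=proj(n,p)[0];o=(u-[w,w+(35 if n=="scene" else 0)]).astype(int);o=np.maximum(o,0)
    f=600/(2*w)
    b=cv2.resize(im[o[1]:o[1]+2*w,o[0]:o[0]+2*w],None,fx=f,fy=f,interpolation=cv2.INTER_CUBIC)
    oz=s["tcp_pos"]+[0,0,.136-.1579]
    for z in(0,-.04,-.12):
        q=(proj(n,oz+[0,0,z])[0]-o+.5)*f;cv2.drawMarker(b,tuple(q.astype(int)),(0,0,255),0,12,1)
    q=(proj(n,p)[0]-o+.5)*f;cv2.drawMarker(b,tuple(q.astype(int)),(0,255,0),0,12,1)
    cv2.imwrite(f"pics/l{k}_{n}.png",b);print(n,"origin",o,"scale",f,"tip",proj(n,oz-[0,0,.12])[0])
E
python3 look.py 7
```

```text
11.5 [0.50567 0.22921 0.35283] yaw -62.2 x [ 1.e-04 -1.e-04 -1.e+00] F [ 0.06 -0.13 -0.45] w 0.0237 qd 0.23
scene origin [361  46] scale 4.0 tip [444.48455109 120.17003147]
top origin [139 215] scale 5.0 tip [191.25664801 270.3867084 ]
```

View pics/l7_scene.png

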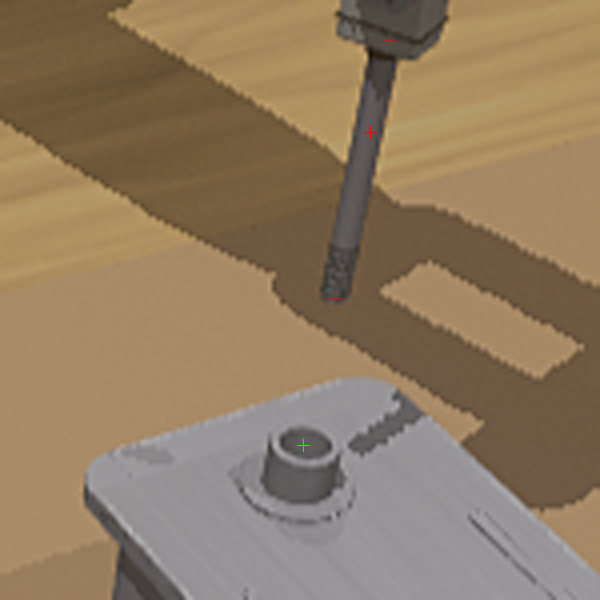

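View pics/l7_top.png

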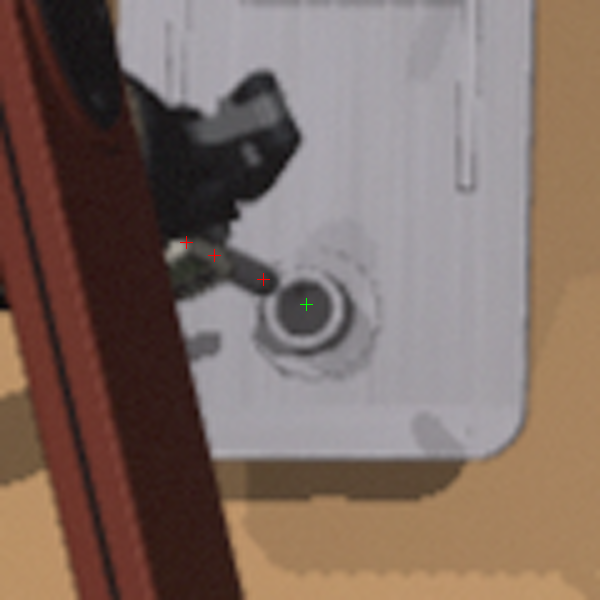

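Call:
{"api": "apply_moves", "payload": {"commands": [-0.01,0.005,-0.1,0,0,0,-0.01,0.005,-0.25,0,0,0,-0.01,0.005,-0.4,0,0,0,-0.01,0.005,-0.53,0,0,0,-0.01,0.005,-0.58,0,0,0,-0.01,0.005,-0.58,0,0,0,-0.01,0.005,-0.58,0,0,0,-0.01,0.005,-0.58,0,0,0,-0.01,0.005,-0.58,0,0,0,-0.01,0.005,-0.58,0,0,0]}}

```text
time: 12.6
tcp_pos: [0.5047, 0.2304, 0.2954]
ee_rot: [170.5, 89.9, 18.3]
force: [-0.5, 0.1, -2.5]
width: 0.0235
```

```bash
sed -i 's/("scene",75),("top",60)/("scene",35),("top",30)/; s/w+(35 if n=="scene" else 0)/w/' look.py; python3 look.py 8
```

```text
12.6 [0.50469 0.23039 0.29537] yaw -62.14 x [ 9.e-04  3.e-04 -1.e+00] F [-0.53  0.12 -2.53] w 0.0235 qd 0.15
scene origin [401 121] scale 8.571428571428571 tip [439.1708715  146.65936608]
top origin [169 245] scale 10.0 tip [196.97936807 273.89646229]
```

View pics/l8_scene.png

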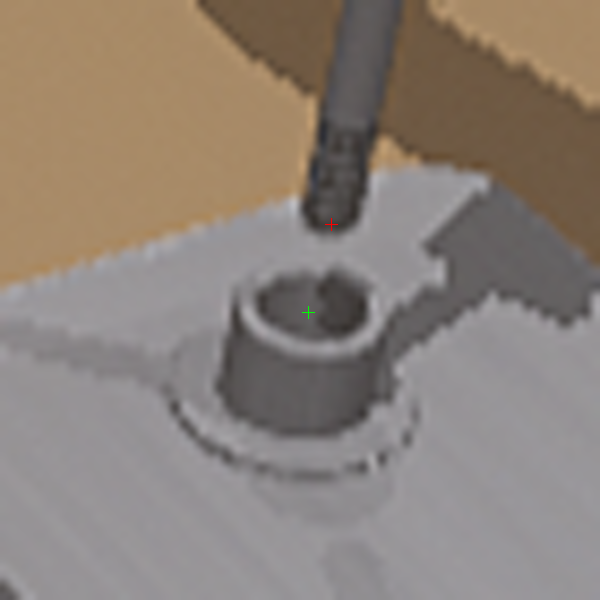

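View pics/l8_top.png

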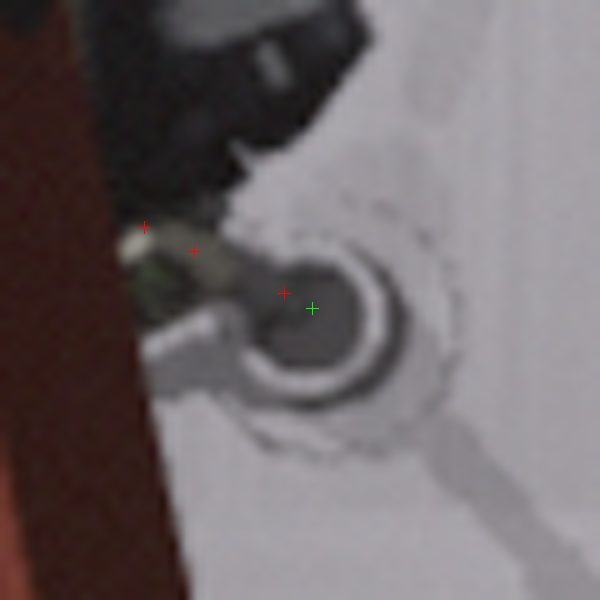

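```bash
python3 - <<'E'
import cv2,numpy as np
b=cv2.imread("pics/top7.png")[250:300,170:220]
b=cv2.resize(b,None,fx=12,fy=12,interpolation=cv2.INTER_CUBIC)
u=((np.array([191.257,270.387])-[170,250]+.5)*12).astype(int);cv2.drawMarker(b,tuple(u),(0,0,255),0,12,1)
cv2.imwrite("pics/z7.png",cv2.convertScaleAbs(b,alpha=1.5,beta=-10))
a=cv2.imread("pics/top8.png")[255:300,180:225]
a=cv2.resize(a,None,fx=13,fy=13,interpolation=cv2.INTER_CUBIC)
u=((np.array([196.979,273.896])-[180,255]+.5)*13).astype(int);cv2.drawMarker(a,tuple(u),(0,0,255),0,12,1)
cv2.imwrite("pics/z8.png",cv2.convertScaleAbs(a,alpha=2.2,beta=-60))
E
```

```text
(no output)
```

View pics/z7.png

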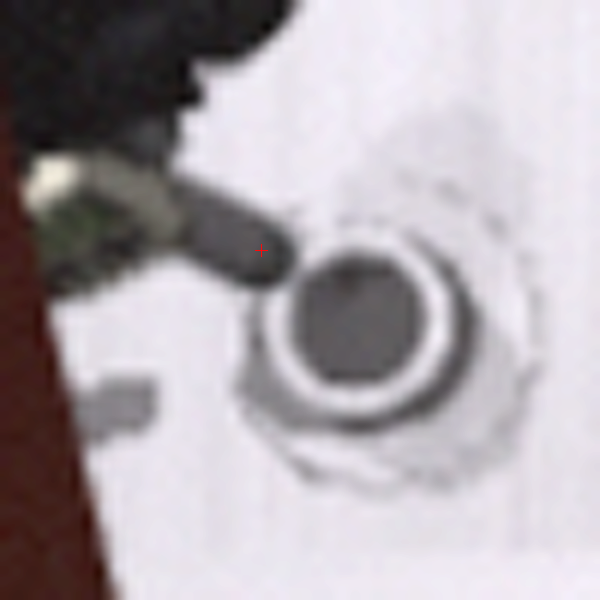

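View pics/z8.png

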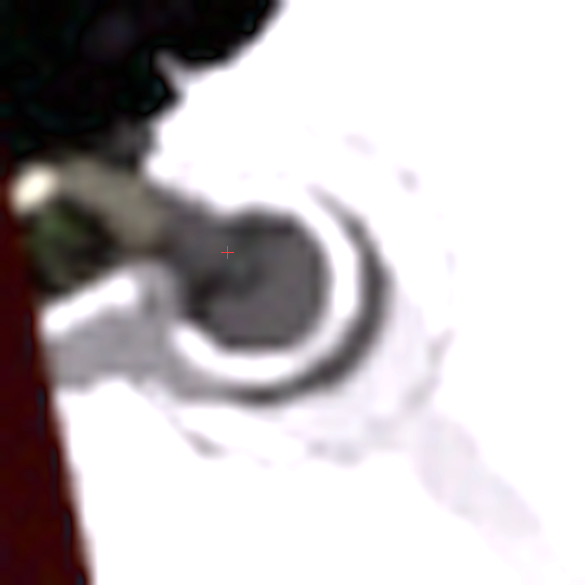

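Call:
{"api": "apply_moves", "payload": {"commands": [-0.006,-0.004,0,0,0,0,-0.006,-0.004,-0.03,0,0,0,-0.006,-0.004,-0.08,0,0,0,-0.006,-0.004,-0.13,0,0,0,-0.006,-0.004,-0.18,0,0,0,-0.006,-0.004,-0.23,0,0,0,-0.006,-0.004,-0.28,0,0,0,-0.006,-0.004,-0.3,0,0,0,-0.006,-0.004,-0.3,0,0,0,-0.006,-0.004,-0.3,0,0,0,-0.006,-0.004,-0.3,0,0,0]}}

```text
time: 13.8
tcp_pos: [0.5041, 0.23, 0.2652]
ee_rot: [169.8, 90.0, 17.7]
force: [0.3, 0.4, -1.2]
width: 0.0238
```

```bash
python3 look.py 9
```

```text
13.8 [0.50405 0.22995 0.26516] yaw -62.14 x [ 6.e-04  2.e-04 -1.e+00] F [ 0.29  0.39 -1.22] w 0.0238 qd 0.08
scene origin [401 121] scale 8.571428571428571 tip [436.02392633 159.8316727 ]
top origin [169 245] scale 10.0 tip [200.29380843 275.6924318 ]
```

View pics/l9_scene.png

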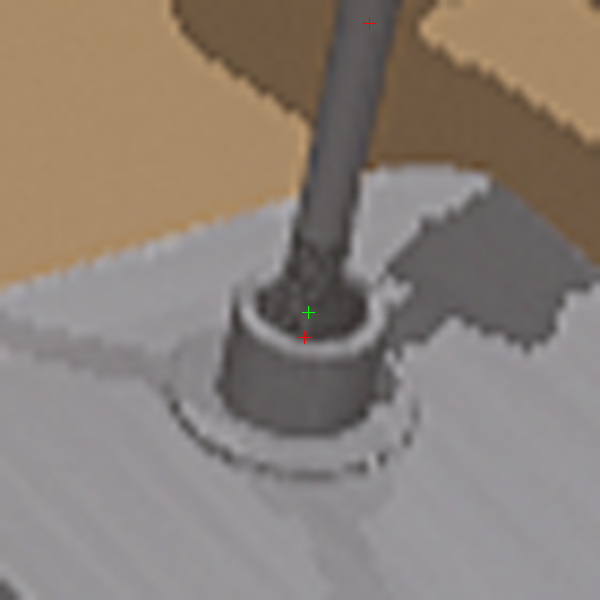

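View pics/l9_top.png

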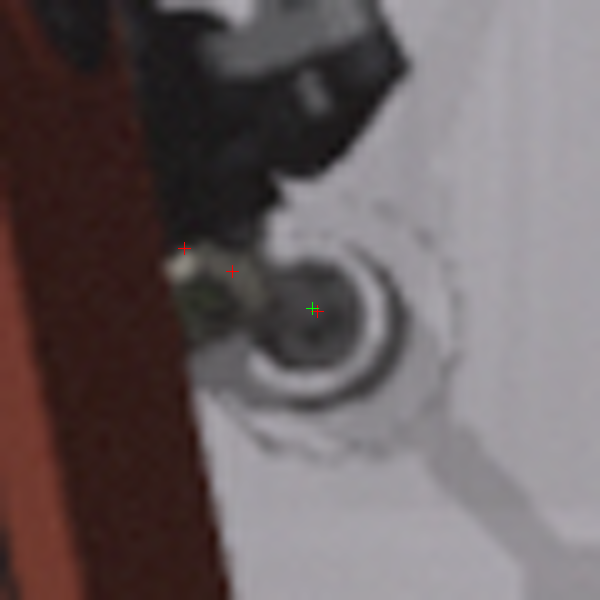

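```bash
python3 - <<'E'
import cv2,numpy as np
o=[]
for f,(x,y) in(("top9",(182,258)),("scene9",(420,140))):
    b=cv2.imread(f"pics/{f}.png")[y:y+35,x:x+35]
    b=cv2.resize(b,None,fx=11,fy=11,interpolation=cv2.INTER_CUBIC)
    o.append(cv2.convertScaleAbs(b,alpha=3,beta=-120))
cv2.imwrite("pics/z9.png",np.hstack(o))
E
```

```text
(no output)
```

View pics/z9.png

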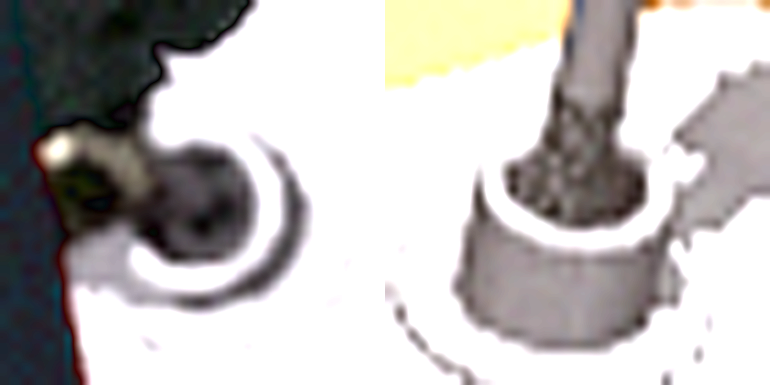

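Call:
{"api": "apply_moves", "payload": {"commands": [0,0,-0.03,0,0,0,0,0,-0.08,0,0,0,0,0,-0.13,0,0,0,0,0,-0.18,0,0,0,0,0,-0.23,0,0,0,0,0,-0.28,0,0,0,0,0,-0.33,0,0,0,0,0,-0.38,0,0,0,0,0,-0.43,0,0,0,0,0,-0.48,0,0,0,0,0,-0.53,0,0,0,0,0,-0.58,0,0,0,0,0,-0.63,0,0,0,0,0,-0.68,0,0,0,0,0,-0.72,0,0,0,0,0,-0.73,0,0,0,0,0,-0.73,0,0,0,0,0,-0.73,0,0,0,0,0,-0.73,0,0,0]}}

```text
time: 15.8
tcp_pos: [0.5041, 0.23, 0.1922]
ee_rot: [171.3, 90.0, 19.1]
force: [-0.3, 0.0, -1.8]
width: 0.0239
```

```bash
python3 look.py 10; python3 - <<'E'
import cv2,numpy as np
o=[]
for f,(x,y) in(("top10",(182,258)),("scene10",(420,140))):
    b=cv2.imread(f"pics/{f}.png")[y:y+35,x:x+35]
    b=cv2.resize(b,None,fx=11,fy=11,interpolation=cv2.INTER_CUBIC)
    o.append(cv2.convertScaleAbs(b,alpha=2.2,beta=-80))
cv2.imwrite("pics/z10.png",np.hstack(o))
E
```

```text
15.8 [0.50407 0.22995 0.19216] yaw -62.14 x [ 6.e-04  2.e-04 -1.e+00] F [-0.28  0.03 -1.75] w 0.0239 qd 0.1
scene origin [401 121] scale 8.571428571428571 tip [429.84858808 189.81935306]
top origin [169 245] scale 10.0 tip [207.25726748 278.97698733]
```

View pics/l10_scene.png

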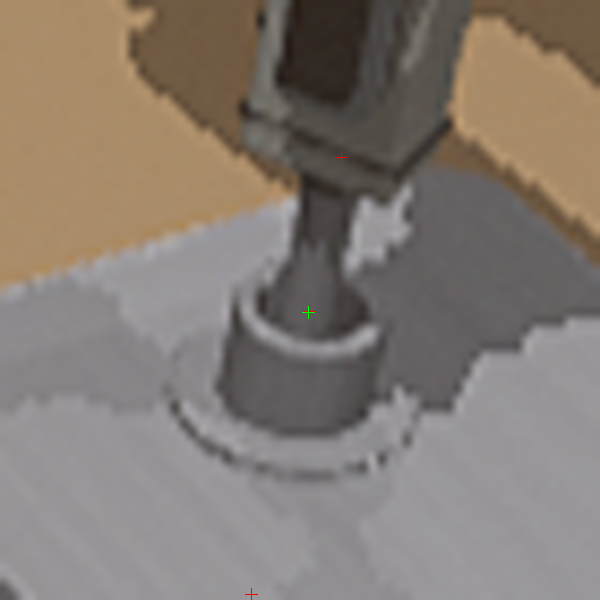

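View pics/z10.png

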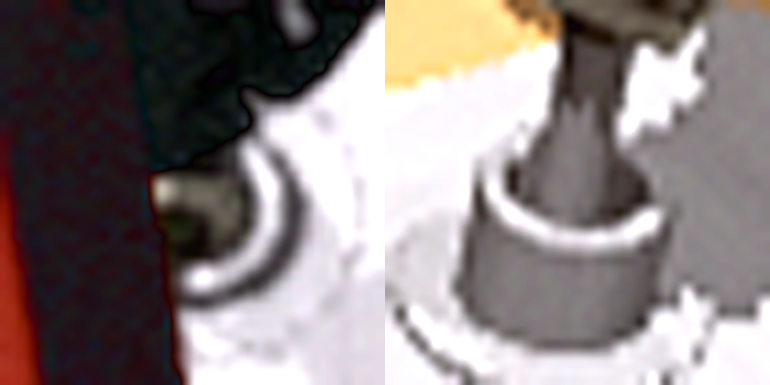

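View pics/scene10.png

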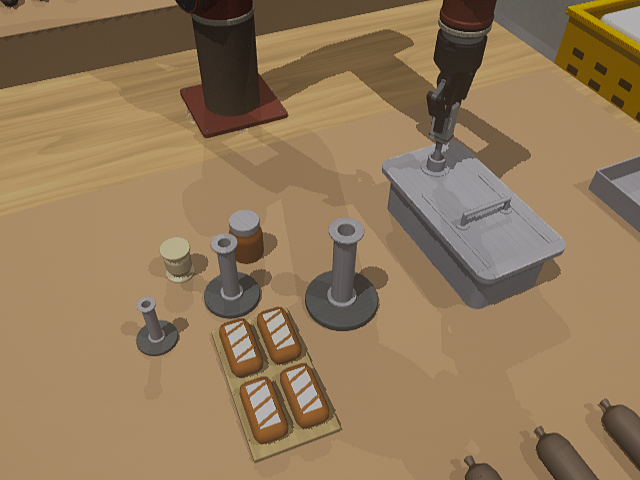

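Call:
{"api": "apply_moves", "payload": {"commands": [0,0,0,0,0,0,0,0,0,0,0,0,0,0,0,0,0,0,0,0,0,0,0,0,0,0,0,0,0,0,0,0,0,0,0,0,0,0,0,0,0,0,0,0,0,0,0,0,0,0,0,0,0,0,0,0,0,0,0,0,0,0,0,0,0,0,0,0,0,0,0,0,0,0,0,0,0,0,0,0,0,0,0,0,0,0,0,0,0,0,0,0,0,0,0,0,0,0,0,0,0,0,0,0,0,0,0,0,0,0,0,0,0,0,0,0,0,0,0,0]}}

```text
time: 17.9
tcp_pos: [0.5038, 0.2299, 0.1918]
ee_rot: [-83.1, 90.0, 124.8]
force: [0.4, -0.2, -0.4]
width: 0.0236
```

Call:
{"api": "apply_moves", "payload": {"commands": [0,0,0,0,0,0,0,0,0,0,0,0,0,0,0,0,0,0,0,0,0,0,0,0,0,0,0,0,0,0,0,0,0,0,0,0,0,0,0,0,0,0,0,0,0,0,0,0,0,0,0,0,0,0,0,0,0,0,0,0,0,0,0,0,0,0,0,0,0,0,0,0,0,0,0,0,0,0,0,0,0,0,0,0,0,0,0,0,0,0,0,0,0,0,0,0,0,0,0,0,0,0,0,0,0,0,0,0,0,0,0,0,0,0,0,0,0,0,0,0]}}

```text
time: 19.9
tcp_pos: [0.5039, 0.2299, 0.1918]
ee_rot: [-61.7, 90.0, 146.2]
force: [1.2, -0.2, -2.5]
width: 0.0236
```

```bash
python3 look.py 11; python3 -c "
import cv2
a=cv2.imread('pics/scene10.png');b=cv2.imread('pics/scene11.png');print(cv2.absdiff(a,b).mean(),cv2.absdiff(a,b)[130:180,410:470].max())"
```

```text
19.9 [0.50388 0.22986 0.1918 ] yaw -62.14 x [-0.  0. -1.] F [ 1.16 -0.16 -2.46] w 0.0236 qd 0.12
scene origin [401 121] scale 8.571428571428571 tip [429.72715626 189.90895019]
top origin [169 245] scale 10.0 tip [207.32468135 279.08164876]
0.8927571614583333 48
```

View pics/l11_scene.png

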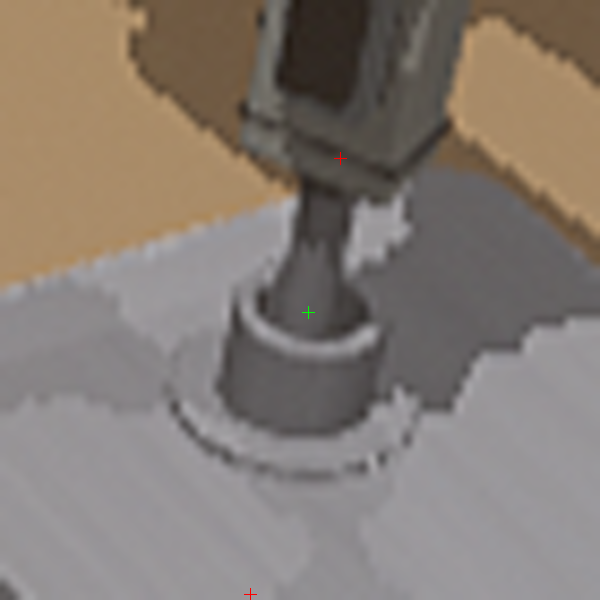

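The probe hasn't moved over the 4 s hold and is centred in the port, with its weight as the only force. I'm handing the job in.

```bash
python3 -c "
from bench import manip
print(manip.finish_job())"
```

```text
the job is handed in; nothing more can be done
None
```

I drew the probe straight up out of its stand and lowered its stem through the port. It has stayed there, still in the grip, for over 4 s, and I handed the job in at about 20 s.

- **Grip:** I set it to 25 N on the narrow sides of the housing. The fingers stayed at 23.5–24 mm, so I saw no sign of slip.
- **Depth:** by arm position and grip height, the tip hangs about 50 mm above the table, half way down the pan.
- **Upright:** the last tool reading was vertical to within 0.1°.
- **Centring:** it looks within about 1 mm of centre against 6 mm of clearance. The two cameras disagreed by about 2–3 mm in x on absolute position. I centred on the stem relative to the port, where they differed by less than 2 mm, and took the middle.
- **Contact:** the wrist force stayed within a few newtons, roughly the probe's weight plus noise, and I saw no touch on the collar, lid or pan.
- **Surroundings:** the stand, board, spool and jar looked unmoved in the scene picture I took after lowering the probe.

In the last top view the arm hid most of the port, so the final centring check rests on the scene camera and the arm's own readings.

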